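# Close the sloping control box with its hook-in cover

### The job

The sloping control box on the bench is still open. Take its loose cover by the handle, hook the tongue edge under the lip along the top of the sloping face, lower the other edge flat into the frame and press it down until the spring catch snaps over it; then let go. Leave the other things on the bench where they are.

Things in the scene. Friction and masses are not known exactly. Their poses are not given: they have to be found in the camera images.
- control_box: Fixed grey sheet-steel control box with an open face that slopes at 25 degrees, on the left of the bench; terminal blocks inside. 145 mm deep (its x), 156 mm wide (its y), 42 mm high in front, 95 mm behind. Origin: centre of its underside; x to its back, z up. A tall presetter fills the right of the bench (y below -0.13 m, x over 0.45 m): swing round it.
- cover_frame: Recess of the sloping face for the cover, fixed to the box. Origin: centre of the seat under the cover; x up the slope, y across, z out of the face (25 degrees from vertical, leaning to the box's front). A cover that is home has this pose, but for 2 to 4 mm of play. Recess 105 mm long (x = -52 to +53 mm), 148 mm wide, walls 10 mm over the seat.
- lip_edge (a point): Middle of the free edge of the lip, at its underside: 38 mm up the slope from the frame's origin, 10 mm above the seat. The lip is a steel strip 2.5 mm thick along the whole upper end of the recess; beneath it the recess runs 15 mm farther up the slope. Axes as the frame's.
- catch_nose (a point): Where the nose of the spring catch stands when sprung forward (this point does not move): middle of the recess's lower end, frame x = -44 mm, 6 mm above the seat. The catch is a bent steel leaf 40 mm wide; from the nose a ramp rises away to x = -55 mm at 21 mm above the seat. Axes as the frame's.
- spring_catch (a joint): How far the spring catch is pushed back down the slope, m: 0 sprung forward, 0.011 fully back. Its spring gives 1.4 N at 0 and 230 N/m. The cover's lower edge, pressed down on the ramp (5 to 15 N at the handle), pushes it back some 3 to 8 mm; it then springs to 0 over the edge.
- cover: Loose grey steel cover, about 0.28 kg: plate 100 mm (x) by 140 mm (y), 3 mm thick, with an aluminium bow handle on top; it starts lying flat on the bench in front of the box, handle up. Origin: underside, middle of the plate; x points to the tongue edge, z to the handle side. The tongue is the last 13 mm at +x, 124 mm wide (the corners are cut away).
- cover_grip (a point): Middle of the cover's handle bar: in the cover's frame at x = -10, y = 0, z = 34 mm. The bar runs along the cover's y, is 12 mm thick (x), 18 mm tall (z) and 82 mm long with 62 mm free between its posts, and has 22 mm of room beneath it. Axes as the cover's.
- cover_tongue (a point): Middle of the cover's tongue edge, at its underside (cover frame x = 50 mm). Axes as the cover's.
- cover_lower (a point): Middle of the cover's other edge, the one for the catch, at its underside (cover frame x = -50 mm). Axes as the cover's.
- case_b: Flat plastic insert case with a pale lid and blue base, 70 x 118 x 22 mm, lying to the left of the control box. Bystander. Origin: centre of its underside.
- vial_green: Green vial, 25 mm across, 67 mm tall, standing to the right of the control box. Bystander. Origin: centre of its underside.
- screwdriver: Flat screwdriver with a yellow handle, 191 mm long, lying on the bench near its front edge. Bystander.
- marker_white: White paint marker, 132 mm long, 17 mm thick, lying on the bench. Bystander.
- collet_0: Bronze collet, 54 mm long, 20 mm thick, lying on the bench. Bystander.
- collet_1: Silver-grey collet, 54 mm long, 20 mm thick, lying on the bench. Bystander.

How it is judged:
By the outcome, as a careful person would: the job done as asked, in the order asked, and still so for the second after the job is handed in, with the robot touching nothing.
It also fails if it takes over 45 s, if anything falls off the work surface, if the arm or the gripper's body presses on something with over 40 N, if the wrist force passes 120 N, or if a joint passes its speed limit or range.

### The arm

A 7-joint arm with a two-finger parallel gripper is mounted at the origin on a cart in front of the work surface, level with it; the furniture and walls round the work are solid. World frame = base frame: x ahead of the robot, y to its left, z up, the work surface at z = 0. Lengths are in mm, angles in rad, forces in N, time in s.
With the tool pointing down it reaches from about 425 to 975 mm from the base axis. Payload 16.7 kg.
Tool frame: the origin (TCP) lies between the finger pads; the fingertips stand 17 mm ahead of it and the grasp point (between the pads) lies 2 mm behind it (env.tips_ahead is the z of the fingertips in the tool frame, in mm); z points along the fingers, y is the line along which they close (so a half turn about z gives the same grasp; the last joint's range is limited). The gripper opens to 85 mm and grips with 20 to 120 N. Pads are 22 mm wide; open, the fingers measure 114 mm over their backs; the gripper's body (76 mm by 85 mm) begins 54 mm behind the grasp point. The pads swing forward as they close: fully open they stand 13 mm farther back than shut.
Start: joints at [-0.149, 0.426, 0.074, 1.606, -0.034, 1.111, -0.067], TCP at [674.965, -0.02, 248.302] pointing down, gripper open.
Joint ranges: [-2.85, 2.85], [-0.5, 2.14], [-1.23, 1.37], [0.21, 2.46], [-1.02, 4.16], [0.16, 2.05], [-2.73, 2.73]. Speed limits (rad/s): [1.89, 1.89, 2.39, 2.39, 3.01, 3.01, 3.01].

### API

Orientations are given as a unit quaternion [w, x, y, z].
In Python, from rig import get_state, camera, camera_params, hand_in, env gives the robot as it stands.
- The arm moves only by the tool arm_command, never from a script. Its argument "steps" is one flat list of numbers, 5 for each row, row after row: the shift along the world's x, y, z in m, then the turn about the world's z in units of 5 degrees (1.0 is 5 degrees), then the closure, from -1 (fully open) to 1 (shut). In form: [x, y, z, turn, hand, x, y, z, turn, hand, ...]. A call has 1 to 20 rows; each row shifts and turns the commanded pose from where the row before left it; what a row does not reach is not made up. A row lasts 1/10 s, in which the tool goes at most 50 mm and 8.59 degrees, less where a joint would pass 70% of its speed; a pose out of reach is approached as far as the arm can. A call with a gripper value outside its range is refused whole. The fingers move at their own pace and stop on an object; "newtons" is the grip in N (left out, the last holds). Time passes only in rows, so rows that do not move let the fingers close. It gives the time, the measured TCP pose, the force, the opening and the grip force at its end, in the units of the state.
- get_state(): the state, without advancing time (a new reading comes with each control period).
- camera(name): name is "scene" or "side" or "wrist"; returns (picture, depth): 384x512x3 uint8, red, green, blue; 384x512 float32, mm along the optical axis (not along the pixel's ray), 0 where there is no reading.
- camera_params(name): a dict with "intrinsics" (3x3 intrinsics, pixels), "origin" and "orientation" of the camera in the world. Camera axes: x right, y down, z forward; pixel columns grow to the right and rows downward; lengths in mm; the calibration is good to about 2 mm. A picture is of the moment at which its call begins: read the wrist's pose just before it. camera_params takes no time and is no camera call; for the wrist camera it gives the pose at the moment of the call.
- hand_in(): hands the job in; it is judged then, once.
The state is a dict: "time_s": time; "q": joint angles; "joint_vel": joint speeds; "joint_efforts": joint torques, N m; "eef_pos": TCP position; "tcp_rot": TCP orientation; "ft_force": force on the tool from outside, world axes, zero at the start; "torque": the same for the moment, N m; "gripper_width": finger opening in mm; "finger_force": force on a finger pad.
Only numpy, scipy, OpenCV 4.12 (cv2) and the standard library are available. Lean on these libraries where they do the work, as an engineer would, in place of code of your own. Each camera call takes 0.05 s, during which the arm holds its last target. There are 200 camera calls.

## Working session

There is one attempt and no reset: what is moved stays moved. The work goes in short steps, Python scripts to look and compute and a tool call to move; the robot and the scene stay as the last step left them, time stands still between calls to the robot, and variables do not carry over. Pictures are saved under pics/ and viewed, at most 10 in all, crops included, and the job is handed in when it is done.

Besides the shell and the picture viewer there is one more tool, called as name(argument=value, ...), one argument or row to a line, values as JSON. arm_command: Moves the arm, as the interface text tells. Its arguments: {"type":"object","properties":{"steps":{"type":"array","items":{"type":"number"}},"newtons":{"type":"number"}},"required":["steps"]}

```bash
mkdir -p pics; cat > h.py <<'E'
import numpy as np, cv2
from rig import *
from scipy.spatial.transform import Rotation as R
def cam(n):
    p=camera_params(n); im,d=camera(n)
    return im,d,p
def rot(p):
    o=np.array(p["orientation"],float)
    return o if o.shape==(3,3) else R.from_quat(o[[1,2,3,0]]).as_matrix()
def pts(d,p):
    K=np.array(p["intrinsics"]); v,u=np.mgrid[:384,:512]
    c=np.stack([(u-K[0,2])/K[0,0]*d,(v-K[1,2])/K[1,1]*d,d],-1)
    return c@rot(p).T+np.array(p["origin"])
def save(n,im): cv2.imwrite(f"pics/{n}.png",im[...,::-1])
E
python3 - <<'E'
from h import *
s=get_state(); print(s["tcp_rot"],s["eef_pos"],s["time_s"])
ims=[]
for n in ["scene","wrist","side"]:
    im,d,p=cam(n); save(n+"0",im); np.savez(n+"0.npz",im=im,P=pts(d,p),d=d); print(n,p["origin"],p["orientation"])
E
```

```text
[-4.17941946e-04  7.07129037e-01  7.07084244e-01 -4.70894187e-04] [ 6.74623589e+02 -6.09260995e-03  2.47621475e+02] 0.0
scene [-202.95998901  774.86709669  829.58381397] [ 0.19221222 -0.42234861  0.79851495 -0.38347097]
wrist [675.98199659  70.35703868 373.97681013] [ 1.40444683e-01  9.90088122e-01  1.32902496e-04 -8.85442859e-04]
side [ 461.25041216 -511.8359512   747.72794349] [-0.39716621  0.91545135 -0.05985471  0.02500468]
```

View pics/scene0.png

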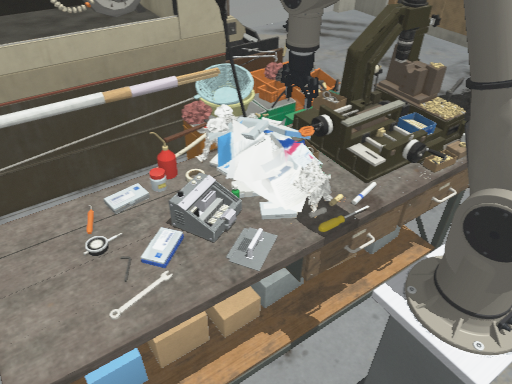

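View pics/wrist0.png

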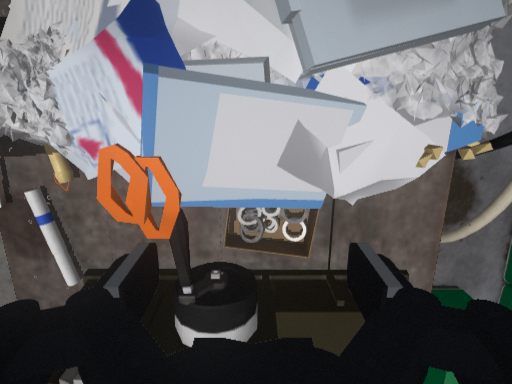

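The scene view shows the box at about (205,207), the cover with its white handle at (252,248), and case_b at (162,246). The wrist view shows only presetter clutter. Next I get rough positions, then move the wrist camera over them.

```bash
python3 - <<'E'
from h import *
z=np.load("scene0.npz");P=z["P"]
for u,v in [(252,248),(258,240),(240,262),(230,245),(275,245),(205,207),(215,212),(195,178),(240,205),(172,205),(205,238),(162,246),(235,190)]: print((u,v),P[v,u].round())
E
```

```text
(252, 248) [402. 353.  42.]
(258, 240) [426. 317.  30.]
(240, 262) [406. 388.   5.]
(230, 245) [479. 374.  -3.]
(275, 245) [406. 273.   2.]
(205, 207) [619. 371.  34.]
(215, 212) [599. 350.  18.]
(195, 178) [686. 364.  95.]
(240, 205) [573. 279.  31.]
(172, 205) [621. 470.  88.]
(205, 238) [535. 421.   4.]
(162, 246) [555. 539.  24.]
(235, 190) [618. 268.  53.]
```

arm_command(
  steps=[-0.015, 0.037, 0.006, 0, -1, -0.015, 0.037, 0.006, 0, -1, -0.015, 0.037, 0.006, 0, -1, -0.015, 0.037, 0.006, 0, -1, -0.015, 0.037, 0.006, 0, -1, -0.015, 0.037, 0.006, 0, -1, -0.015, 0.037, 0.006, 0, -1, -0.015, 0.037, 0.006, 0, -1, -0.015, 0.037, 0.006, 0, -1, -0.015, 0.037, 0.006, 0, -1, 0, 0, 0, 0, -1, 0, 0, 0, 0, -1],
)

```text
time_s: 1.35
eef_pos: [524.3, 370.8, 308.0]
tcp_rot: [-0.0, 0.706, 0.708, -0.0]
ft_force: [-0.2, -0.7, -0.5]
gripper_width: 85.4
finger_force: 0.0
```

```bash
python3 - <<'E'
from h import *
s=get_state(); print(s["q"],s["eef_pos"],s["tcp_rot"])
n="wrist"
im,d,p=cam(n); save(n+"1",im); np.savez(n+"1.npz",im=im,P=pts(d,p),d=d); print(n,p)
E
```

```text
[-0.65868142  0.33063944 -0.07396224  1.60794788  0.02561896  1.20442228
 -0.73581011] [524.34174373 370.81178053 308.0026124 ] [-5.02963865e-05  7.06388221e-01  7.07824572e-01 -2.31122633e-04]
wrist {'intrinsics': array([[319.20765752,   0.        , 252.59614088],
       [  0.        , 319.20765752, 190.15773764],
       [  0.        ,   0.        ,   1.        ]]), 'origin': array([525.46398082, 441.21284899, 434.36527038]), 'orientation': array([ 1.40501461e-01,  9.90079840e-01,  1.07316991e-03, -3.15083271e-04])}
```

View pics/wrist1.png

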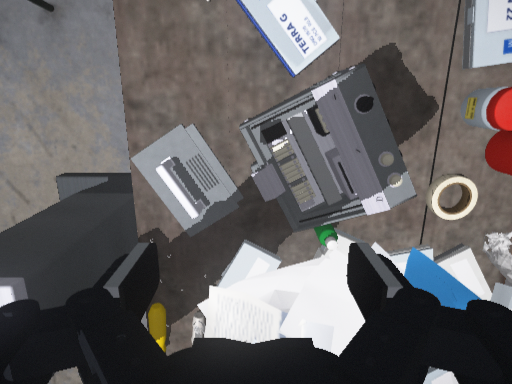

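The wrist view shows the cover at about (187,180) with its bar from (165,165) to (200,215). The box is centred at (328,150) with the catch tab at (268,182), and its back is to the right. Now I measure by depth and take an enlarged crop.

```bash
python3 - <<'E'
from h import *
z=np.load("wrist1.npz");P=z["P"];im=z["im"]
v,u=np.mgrid[:384,:512]
reg=(u>125)&(u<245)&(v>115)&(v<242)
b=P[v*0+v,u][reg]
print("bench z",np.percentile(P[100:120,140:200,2],[5,50,95]))
bar=reg&(P[...,2]>36)&(P[...,2]<55)
q=P[bar]; print("bar z",np.median(q[:,2]),len(q),"rect",cv2.minAreaRect(q[:,:2].astype(np.float32)))
g=im.astype(int)
pl=reg&(P[...,2]>1.5)&(P[...,2]<9)
q=P[pl];print("plate",len(q),np.median(q[:,2]),cv2.minAreaRect(q[:,:2].astype(np.float32)))
# box back top flat z~95
bx=(u>235)&(u<420)&(v>60)&(v<235)
t=bx&(P[...,2]>88)&(P[...,2]<102); q=P[t]; print("top",len(q),np.median(q[:,2]),cv2.minAreaRect(q[:,:2].astype(np.float32)))
a=bx&(P[...,2]>20)&(P[...,2]<105); q=P[a]; print("box all",len(q),cv2.minAreaRect(q[:,:2].astype(np.float32)))
out=cv2.resize(im[55:245,125:425],None,fx=2.6,fy=2.6,interpolation=cv2.INTER_CUBIC); save("crop1",out)
E
```

```text
bench z [-0.45083325  0.94716495  2.46948306]
bar z 43.45856855327858 696 rect ((476.05059814453125, 347.85986328125), (125.1583023071289, 80.52152252197266), 25.78306007385254)
plate 7868 3.6831588678509775 ((434.6275634765625, 327.5592041015625), (181.06309509277344, 157.75318908691406), 89.9293441772461)
top 7240 95.31212365343507 ((646.5380859375, 393.0630187988281), (56.922855377197266, 157.92718505859375), 27.54452133178711)
box all 17310 ((609.248046875, 373.84808349609375), (201.12464904785156, 202.83958435058594), 53.76682662963867)
```

View pics/crop1.png

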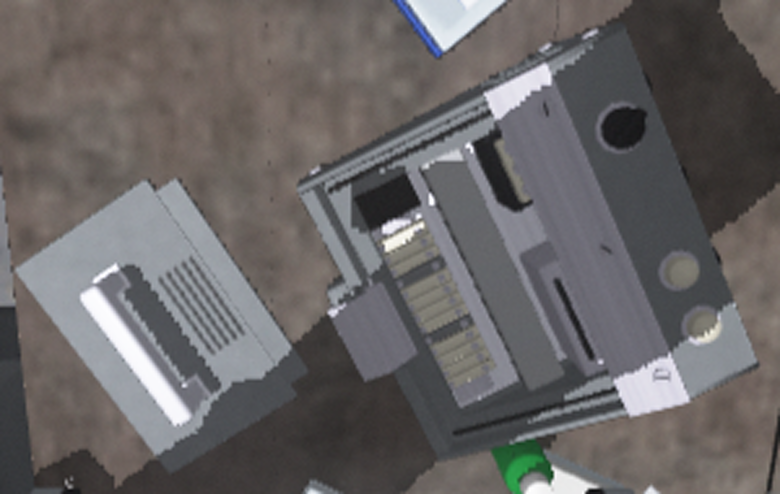

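The crop shows the tongue edge to the upper right, from (178,180) to (303,360), and the opposite edge from (15,268) to (165,470). The white bar top runs from (85,290) to (180,425), and the lip strip's free edge from (487,97) to (617,388). The catch tab is at (375,330). I cast rays for these.

```bash
cat >> h.py <<'E'
def cast(uv,z,p):
    uv=np.atleast_2d(np.array(uv,float)); K=np.array(p["intrinsics"])
    d=np.c_[(uv-K[[0,1],[2,2]])/K[[0,1],[0,1]],np.ones(len(uv))]@rot(p).T
    o=np.array(p["origin"]); z=np.broadcast_to(z,len(uv))
    return o+d*((z-o[2])/d[:,2])[:,None]
E
python3 - <<'E'
from h import *
p=camera_params("wrist"); S=np.load("wrist1.npz");P=S["P"];im=S["im"]
c=lambda l:np.array(l)/2.6+[125,55]-0.3
def seg(n,l,z):
    q=cast(c(l),z,p)[:,:2]; d=q[1]-q[0]; print(n,q.round(1).tolist(),"mid",q.mean(0).round(1),"len",np.hypot(*d).round(1),"yaw",(np.degrees(np.arctan2(d[1],d[0]))%180-90).round(1))
seg("cov low",[(15,268),(165,470)],3); seg("tongue",[(178,180),(303,360)],3); 
seg("box back",[(625,25),(757,365)],95); seg("box flat front",[(552,62),(690,402)],95); seg("front top",[(300,190),(440,458)],42)
seg("left side top flat",[(552,62),(625,25)],95)
v,u=np.mgrid[:384,:512]
hsv=cv2.cvtColor(im,cv2.COLOR_RGB2HSV)
m=(u>150)&(u<205)&(v>150)&(v<225)&(P[...,2]>36)&(P[...,2]<52)
m=cv2.morphologyEx(m.astype(np.uint8),cv2.MORPH_OPEN,np.ones((2,2)))
(cx,cy),sz,a=cv2.minAreaRect(np.argwhere(m)[:,::-1].astype(np.float32)); bx=cv2.boxPoints(((cx,cy),sz,a))
q=cast(bx,43,p);print("bar",q.round(1)[:,:2].tolist(),q.mean(0).round(1))
# lip strip plane
poly=np.array([(510,120),(545,90),(660,360),(625,370)]); M=np.zeros((384,512),np.uint8); cv2.fillPoly(M,[c(poly).astype(int)],1)
q=P[M>0];A=np.linalg.lstsq(np.c_[q[:,:2],np.ones(len(q))],q[:,2],rcond=None)[0]; n=np.array([-A[0],-A[1],1]);n/=np.linalg.norm(n);print("lip plane slope",np.degrees(np.arccos(n[2])),"yaw",np.degrees(np.arctan2(A[1],A[0])),q[:,2].min(),q[:,2].max(),A)
E
```

```text
cov low [[359.0, 360.9], [431.4, 245.6]] mid [395.2 303.3] len 136.1 yaw 32.1
tongue [[447.1, 406.4], [509.9, 310.5]] mid [478.5 358.4] len 114.7 yaw 33.2
box back [[637.7, 471.7], [707.4, 335.9]] mid [672.5 403.8] len 152.6 yaw 27.2
box flat front [[610.8, 458.4], [680.8, 319.2]] mid [645.8 388.8] len 155.8 yaw 26.7
front top [[510.8, 404.9], [580.9, 269.9]] mid [545.8 337.4] len 152.0 yaw 27.4
left side top flat [[610.8, 458.4], [637.7, 471.7]] mid [624.2 465. ] len 30.0 yaw -63.6
bar [[404.0, 353.1], [415.1, 361.0], [459.7, 293.5], [448.4, 284.8]] [431.8 323.1  43. ]
lip plane slope 64.67211965534169 yaw -153.67608020701644 87.51442581519268 434.365270383432 [-1.89375462e+00 -9.36935750e-01  1.65216857e+03]
```

arm_command(
  steps=[-0.0115, -0.006, -0.025, 0.825, -1, -0.0115, -0.006, -0.025, 0.825, -1, -0.0115, -0.006, -0.025, 0.825, -1, -0.0115, -0.006, -0.025, 0.825, -1, -0.0115, -0.006, -0.025, 0.825, -1, -0.0115, -0.006, -0.025, 0.825, -1, -0.0115, -0.006, -0.025, 0.825, -1, -0.0115, -0.006, -0.025, 0.825, -1, 0, 0, 0, 0, -1, 0, 0, 0, 0, -1],
)

```text
time_s: 2.4
eef_pos: [433.9, 321.4, 108.8]
tcp_rot: [0.0, 0.479, 0.878, -0.0]
ft_force: [-0.1, -0.3, 0.8]
gripper_width: 85.3
finger_force: 0.0
```

```bash
python3 - <<'E'
from h import *
s=get_state(); print(s["q"].round(2),s["eef_pos"],(R.from_quat(np.array(s["tcp_rot"])[[1,2,3,0]]).as_matrix()).round(3).tolist())
p1={'intrinsics':np.array([[319.20765752,0,252.59614088],[0,319.20765752,190.15773764],[0,0,1]]),'origin':[525.46398082,441.21284899,434.36527038],'orientation':[.140501461,.990079840,1.07316991e-03,-3.15083271e-04]}
S=np.load("wrist1.npz");P=S["P"]
c=lambda l:np.array(l)/2.6+[125,55]-0.3
B=np.array([609.2,370.6]);u=np.array([.890,.4555]);w=np.array([-.4555,.890])
for z in (84.6,86.9):
    q=cast(c([(487,97),(617,388)]),z,p1)[:,:2]-B; print("lip edge box xy",(q@np.c_[u,w]).round(1))
# profile through the box in box frame: z vs x for |y| bands
X=(P[...,:2]-B)@np.c_[u,w]; Z=P[...,2]
for lo,hi in ((-74,-71),(-60,-50),(-25,-20),(20,25),(50,60)):
    r=[]
    for x in range(-74,60,6):
        m=(X[...,1]>lo)&(X[...,1]<hi)&(abs(X[...,0]-x)<2)&(Z>0)&(Z<130); r.append((x,round(float(np.median(Z[m])),1)) if m.any() else None)
    print(lo,r)
E
```

```text
[-0.6   0.39 -0.19  2.02  0.11  0.74 -0.28] [433.89966769 321.36925136 108.80384697] [[-0.542, 0.841, -0.0], [0.841, 0.542, -0.0], [-0.0, -0.0, -1.0]]
lip edge box xy [[ 15.4  78. ]
 [ 16.5 -61.2]]
lip edge box xy [[ 15.   78.2]
 [ 16.1 -60.1]]
-74 [None, (-68, 45.2), (-62, 42.3), (-56, 46.4), (-50, 46.8), (-44, 48.0), (-38, 51.3), (-32, 52.8), (-26, 54.1), (-20, 57.3), (-14, 61.9), (-8, 66.0), (-2, 68.7), (4, 68.8), (10, 33.6), (16, 79.0), (22, 88.8), (28, 92.2), (34, 95.2), (40, 96.5), (46, 95.7), (52, 95.5), (58, 95.3)]
-60 [(-74, 40.5), (-68, 44.8), (-62, 38.5), (-56, 39.7), (-50, 16.4), (-44, 16.2), (-38, 16.0), (-32, 16.2), (-26, 12.4), (-20, 11.8), (-14, 35.8), (-8, 36.1), (-2, 36.0), (4, 36.0), (10, 43.4), (16, 57.9), (22, 89.9), (28, 92.7), (34, 95.5), (40, 96.8), (46, 95.7), (52, 95.9), (58, 95.9)]
-25 [(-74, 41.7), (-68, 45.3), (-62, 39.0), (-56, 39.8), (-50, 29.2), (-44, 28.8), (-38, 28.5), (-32, 28.8), (-26, 28.3), (-20, 12.3), (-14, 36.2), (-8, 35.7), (-2, 36.2), (4, 35.0), (10, 39.0), (16, 71.6), (22, 89.4), (28, 92.7), (34, 95.2), (40, 96.3), (46, 95.7), (52, 103.4), (58, 103.9)]
20 [(-74, 41.2), (-68, 51.2), (-62, 40.2), (-56, 40.5), (-50, 28.9), (-44, 28.4), (-38, 28.2), (-32, 29.3), (-26, 19.6), (-20, 12.0), (-14, 36.1), (-8, 36.0), (-2, 36.1), (4, 35.4), (10, 11.7), (16, 87.3), (22, 89.7), (28, 92.9), (34, 95.6), (40, 95.7), (46, 95.7), (52, 95.4), (58, 95.7)]
50 [(-74, 42.9), (-68, 45.2), (-62, 38.2), (-56, 40.1), (-50, 31.8), (-44, 31.6), (-38, 31.8), (-32, 31.5), (-26, 31.6), (-20, 11.8), (-14, 35.6), (-8, 35.7), (-2, 35.8), (4, 24.2), (10, 33.7), (16, 59.7), (22, 90.0), (28, 92.9), (34, 95.8), (40, 96.0), (46, 95.9), (52, 96.5), (58, 95.9)]
```

arm_command(
  steps=[-0.002, 0.0015, -0.02, 0, -1, 0, 0, -0.02, 0, -1, 0, 0, -0.02, 0, -1, 0, 0, -0.012, 0, -1, 0, 0, -0.005, 0, -1, 0, 0, 0, 0, -1, 0, 0, 0, 0, 1, 0, 0, 0, 0, 1, 0, 0, 0, 0, 1, 0, 0, 0, 0, 1, 0, 0, 0, 0, 1, 0, 0, 0, 0, 1],
  newtons=40,
)

```text
time_s: 3.6
eef_pos: [431.0, 323.5, 31.6]
tcp_rot: [0.0, 0.477, 0.879, 0.0]
ft_force: [-0.3, -0.3, 6.1]
gripper_width: 11.1
finger_force: 39.5
```

arm_command(
  steps=[0, 0, 0.01, 0, 1, 0, 0, 0.02, 0, 1, 0, 0, 0.025, 0, 1, 0, 0, 0.025, 0, 1, 0, 0, 0.02, 0, 1, 0.01, 0, 0, -0.2, 1, 0.02, 0.003, 0, -0.2, 1, 0.025, 0.004, 0, -0.2, 1, 0.025, 0.003, 0, -0.2, 1, 0.02, 0.003, 0, -0.2, 1, 0.011, 0, 0, -0.2, 1, 0, 0, 0, 0, 1, 0, 0, 0, 0, 1],
)

```text
time_s: 4.9
eef_pos: [541.2, 336.2, 130.7]
tcp_rot: [-0.0, 0.522, 0.853, -0.001]
ft_force: [0.3, 0.6, -2.7]
gripper_width: 11.0
finger_force: 39.4
```

```bash
python3 - <<'E'
from h import *
for n in ["wrist","side"]:
    im,d,p=cam(n); np.savez(n+"2.npz",im=im,P=pts(d,p)); 
    if n=="wrist": save("w2",im)
    else:
        K=np.array(p["intrinsics"]);q=(np.array([590,360,80])-p["origin"])@rot(p); c=(K@q/q[2])[:2]; print(c)
        x,y=np.clip(c.astype(int),[90,70],[512-90,384-70]); save("s2",cv2.resize(im[y-70:y+70,x-90:x+90],None,fx=4,fy=4,interpolation=cv2.INTER_CUBIC))
E
```

```text
[255.98246455 147.34958983]
```

View pics/w2.png

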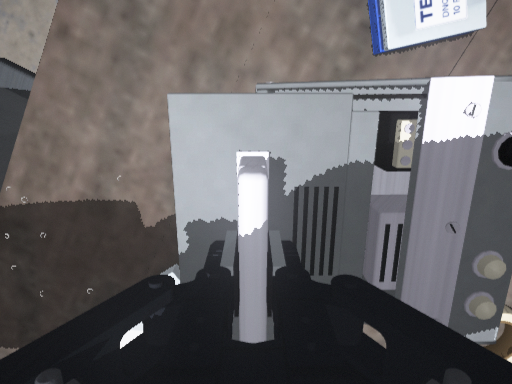

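View pics/s2.png

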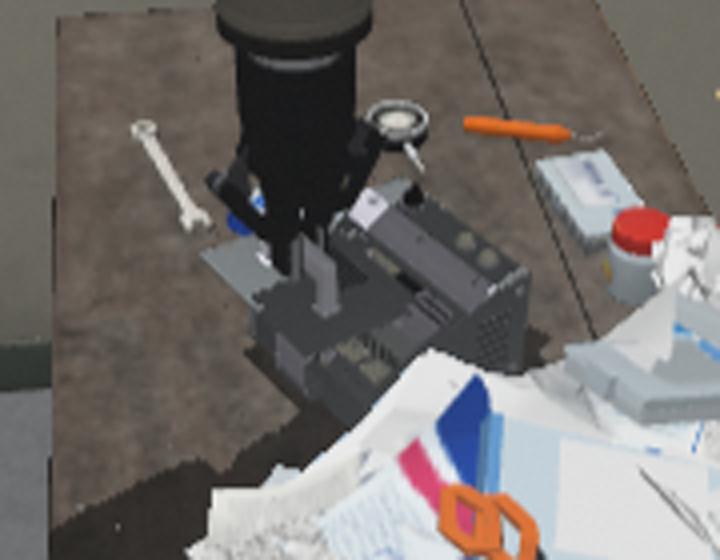

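The wrist view (tool-aligned) shows the tongue edge at u≈377 (v 112 to 200), its step at u≈352, and the cover's side edge at v≈94. The lip's free edge runs from (429,77) to (403,290), and the box's side is at v≈80. The side view confirms the cover is level above the box. I cast these in the tool frame.

```bash
python3 - <<'E'
from h import *
p=camera_params("wrist"); s=get_state(); t=np.array(s["eef_pos"]); M=R.from_quat(np.array(s["tcp_rot"])[[1,2,3,0]]).as_matrix()
print(t,"yaw",np.degrees(np.arctan2(M[1,1],M[0,1])))
ax=M[:2,1]; ay=np.array([-ax[1],ax[0]])
f=lambda uv,z:((cast(uv,z,p)-t)[:,:2]@np.c_[ax,ay]).round(1).tolist()
zc=t[2]-31.6+3
print("cover: left edge",f([(168,95),(178,275)],zc)," tongue",f([(377,112),(375.5,200)],zc),"corners",f([(168,95),(351,94)],zc), "tongue side",f([(365,111)],zc),"bar",f([(237,152),(270,152)],zc+40))
print("lip edge",f([(429,80),(417,180),(403,290)],87),"box side top",f([(429,77)],87),f([(257,84)],47))
S=np.load("wrist2.npz");P=S["P"]
for r in (100,110,150,170,250):print("plate z",[round(float(P[r,c,2]),1) for c in (185,205,225,290,320,340,345,360)], "lip z",[round(float(P[r,c,2]),1) for c in (425,430,435,440)])
E
```

```text
[540.94699374 336.49655563 131.16302987] yaw 27.046424260495556
cover: left edge [[-38.5, 71.1], [-40.0, -23.3]]  tongue [[59.6, 63.4], [63.5, 19.8]] corners [[-38.5, 71.1], [46.6, 71.6]] tongue side [[53.9, 63.9]] bar [[-4.7, 51.0], [7.2, 51.0]]
lip edge [[90.0, 78.5], [91.4, 26.4], [92.8, -42.9]] box side top [[89.8, 80.0]] [[3.6, 78.2]]
plate z [103.5, 103.5, 103.1, 103.5, 102.8, 102.4, 102.2, 59.8] lip z [74.8, 87.1, 87.9, 88.9]
plate z [101.9, 102.9, 103.5, 103.3, 103.1, 102.9, 102.8, 61.8] lip z [75.3, 88.0, 89.8, 89.1]
plate z [103.2, 102.4, 103.1, 103.6, 102.3, 103.0, 103.2, 102.9] lip z [87.4, 89.3, 90.2, 89.3]
plate z [103.1, 103.1, 102.5, 102.8, 103.4, 103.0, 102.6, 103.6] lip z [87.7, 89.2, 89.9, 90.8]
plate z [102.9, 103.1, 139.4, 130.7, 103.9, 102.4, 101.7, 102.8] lip z [90.2, 92.1, 92.0, 93.4]
```

arm_command(
  steps=[0, 0, -0.01, 0.08, 1, 0, 0, -0.01, 0, 1, 0, 0, 0, 0, 1, 0.0089, 0.0046, 0, 0, 1, 0.0089, 0.0046, 0, 0, 1, 0.0089, 0.0046, 0, 0, 1, 0.0045, 0.0023, 0, 0, 1, 0, 0, 0, 0, 1, 0, 0, 0, 0, 1],
)

```text
time_s: 5.9
eef_pos: [573.0, 352.5, 111.1]
tcp_rot: [-0.0, 0.52, 0.854, -0.0]
ft_force: [-0.3, 0.1, -2.3]
gripper_width: 11.5
finger_force: 39.4
```

```bash
python3 - <<'E'
from h import *
p=camera_params("wrist"); s=get_state(); im,d,_=cam("wrist"); t=np.array(s["eef_pos"]); M=R.from_quat(np.array(s["tcp_rot"])[[1,2,3,0]]).as_matrix()
print(t,"yaw",np.degrees(np.arctan2(M[1,1],M[0,1])),s["ft_force"])
save("w3",cv2.resize(im[60:310,270:470],None,fx=2.4,fy=2.4,interpolation=cv2.INTER_CUBIC))
E
```

```text
[573.01400307 352.48851276 111.13889068] yaw 27.395081768756977 [-0.3311366  0.0838689 -2.3031405]
```

View pics/w3.png

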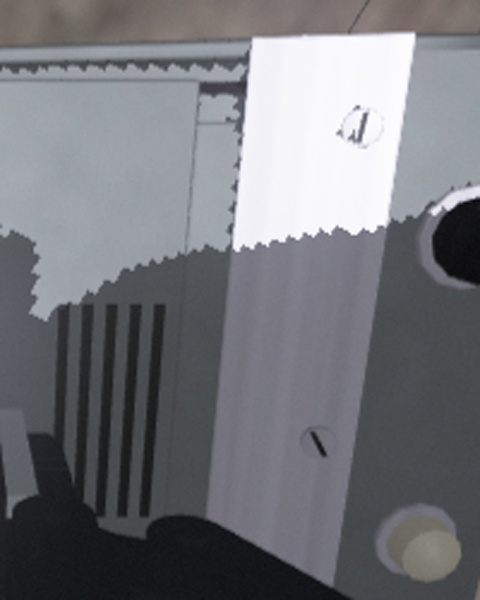

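The tongue is now about 3–4 mm under the lip without contact: the step line is at u≈195 and the lip edge at u≈245. I slide farther in, watching the force.

arm_command(
  steps=[0.0027, 0.0014, 0, 0, 1, 0.0018, 0.0009, 0, 0, 1, 0, 0, 0, 0, 1, 0, 0, 0, 0, 1],
)

```text
time_s: 6.35
eef_pos: [577.6, 354.9, 111.3]
tcp_rot: [-0.0, 0.52, 0.854, -0.0]
ft_force: [0.0, 0.3, -3.0]
gripper_width: 11.2
finger_force: 39.4
```

arm_command(
  steps=[0.0018, 0.0009, 0, 0, 1, 0, 0, 0, 0, 1, 0, 0, 0, 0, 1],
)

```text
time_s: 6.65
eef_pos: [579.5, 355.8, 111.3]
tcp_rot: [-0.0, 0.52, 0.854, -0.0]
ft_force: [0.2, -1.0, -2.2]
gripper_width: 11.3
finger_force: 39.4
```

arm_command(
  steps=[0, 0, -0.001, 0, 1, 0, 0, -0.001, 0, 1, -0.0008, -0.0004, -0.0025, 0, 1, -0.0008, -0.0004, -0.0025, 0, 1, 0, 0, 0, 0, 1, 0, 0, 0, 0, 1],
  newtons=20,
)

```text
time_s: 7.25
eef_pos: [578.0, 354.9, 105.4]
tcp_rot: [0.0, 0.52, 0.854, 0.0]
ft_force: [-6.9, -4.9, 15.8]
gripper_width: 11.7
finger_force: 55.0
```

arm_command(
  steps=[0, 0, 0, 0, 0.66, 0, 0, 0, 0, 0.66, -0.0006, -0.0003, -0.0025, 0, 0.64, -0.0006, -0.0003, -0.0025, 0, 0.62, 0, 0, 0, 0, 0.62],
)

```text
time_s: 7.75
eef_pos: [576.2, 354.2, 98.5]
tcp_rot: [-0.0, 0.52, 0.854, -0.0]
ft_force: [-2.9, -0.7, -2.0]
gripper_width: 16.0
finger_force: 1.2
```

arm_command(
  steps=[-0.0004, -0.0002, -0.0027, 0, 0.58, -0.0004, -0.0002, -0.0027, 0, 0.55, 0, 0, 0, 0, 0.55, 0, 0, 0, 0, 0.55],
)

```text
time_s: 8.15
eef_pos: [576.1, 354.1, 94.0]
tcp_rot: [0.0, 0.52, 0.854, 0.0]
ft_force: [0.4, -0.1, -0.2]
gripper_width: 19.2
finger_force: 0.0
```

```bash
python3 - <<'E'
from h import *
s=get_state(); im,d,p=cam("wrist"); P=pts(d,p); t=np.array(s["eef_pos"]); M=R.from_quat(np.array(s["tcp_rot"])[[1,2,3,0]]).as_matrix()
ax=M[:2,1]; X=(P[...,:2]-t[:2])@np.c_[ax,[-ax[1],ax[0]]]
save("w4",im)
for lo,hi in((55,62),(30,40)):
    print(lo,[(x,round(float(np.median(P[...,2][m])),1)) for x in range(-56,70,6) for m in [(abs(X[...,0]-x)<2)&(X[...,1]>lo)&(X[...,1]<hi)&(P[...,2]>0)&(P[...,2]<120)] if m.any()])
E
```

```text
55 [(-56, 1.0), (-50, 0.9), (-44, 0.7), (-32, 44.5), (-26, 55.4), (-20, 57.3), (-14, 58.9), (-8, 60.8), (-2, 62.5), (4, 64.3), (10, 66.1), (16, 67.9), (22, 69.8), (28, 71.5), (34, 73.1), (40, 75.0), (46, 76.8), (52, 79.3), (58, 89.5), (64, 92.2)]
30 [(-56, 1.0), (-50, 1.0), (-44, 0.9), (-32, 44.2), (-26, 55.5), (-20, 57.1), (-14, 59.0), (-8, 101.3), (-2, 104.1), (4, 101.2), (10, 79.8), (16, 68.4), (22, 69.5), (28, 71.3), (34, 73.2), (40, 74.9), (46, 76.6), (52, 79.1), (58, 89.4), (64, 92.1)]
```

View pics/w4.png

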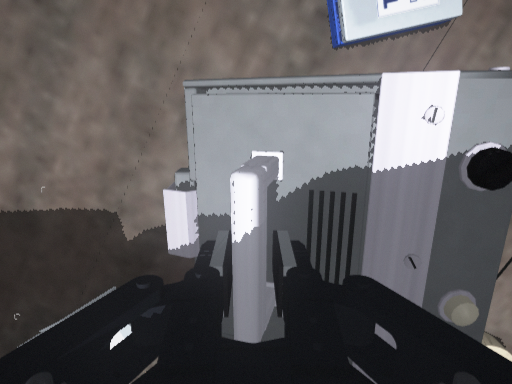

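The view shows the cover's tongue under the lip (edge at u≈375), the side walls either side of it, and the lower edge resting on the catch (180,215). The plate slopes at 16.5°. I back the fingers off, shut them and press on the bar from above.

arm_command(
  steps=[0, 0, 0, 0, 0.1, 0, 0, 0, 0, 0.1, 0, 0, 0.01, 0, 0.1, 0, 0, 0.02, 0, 0.1, 0, 0, 0.02, 0, 0.1, -0.0053, -0.0027, 0, 0, 1, 0, 0, 0, 0, 1, 0, 0, 0, 0, 1, 0, 0, 0, 0, 1, 0, 0, -0.01, 0, 1, 0, 0, -0.01, 0, 1, 0, 0, 0, 0, 1],
)

```text
time_s: 9.4
eef_pos: [569.7, 350.6, 121.5]
tcp_rot: [-0.001, 0.52, 0.854, -0.001]
ft_force: [-0.6, 0.4, -0.6]
gripper_width: 0.1
finger_force: 0.0
```

arm_command(
  steps=[0, 0, -0.002, 0, 1, 0, 0, -0.002, 0, 1, 0, 0, 0, 0, 1],
)

```text
time_s: 9.7
eef_pos: [570.3, 351.2, 119.8]
tcp_rot: [-0.0, 0.52, 0.854, -0.0]
ft_force: [-1.6, -0.3, 1.5]
gripper_width: -0.1
finger_force: 1.1
```

arm_command(
  steps=[0, 0, -0.002, 0, 1, 0, 0, -0.002, 0, 1, 0, 0, 0, 0, 1],
)

```text
time_s: 10.0
eef_pos: [570.1, 351.1, 116.1]
tcp_rot: [-0.0, 0.52, 0.854, -0.0]
ft_force: [-5.0, -3.2, 6.5]
gripper_width: -0.1
finger_force: 4.2
```

arm_command(
  steps=[0, 0, -0.002, 0, 1, 0, 0, -0.001, 0, 1, 0, 0, 0, 0, 1],
)

```text
time_s: 10.3
eef_pos: [570.7, 351.4, 112.9]
tcp_rot: [0.0, 0.52, 0.854, 0.0]
ft_force: [-0.0, -0.5, 0.3]
gripper_width: 0.4
finger_force: 0.0
```

arm_command(
  steps=[0, 0, -0.002, 0, 1, 0, 0, -0.002, 0, 1, 0, 0, 0, 0, 1],
)

```text
time_s: 10.6
eef_pos: [571.4, 351.7, 111.8]
tcp_rot: [0.001, 0.52, 0.854, 0.001]
ft_force: [-11.6, -8.8, 36.2]
gripper_width: 0.2
finger_force: 19.4
```

arm_command(
  steps=[0, 0, 0.004, 0, 1, 0, 0, 0.02, 0, 1, 0, 0, 0.03, 0, 1, 0, 0, 0.03, 0, 1, -0.01, 0, 0.03, 0, 1, 0, 0, 0, 0, 1, 0, 0, 0, 0, 1],
)

```text
time_s: 11.3
eef_pos: [560.7, 351.5, 223.5]
tcp_rot: [0.0, 0.519, 0.854, 0.001]
ft_force: [0.6, -0.3, 0.2]
gripper_width: -0.0
finger_force: 0.0
```

```bash
python3 - <<'E'
from h import *
s=get_state(); im,d,p=cam("wrist"); P=pts(d,p); t=np.array(s["eef_pos"]); M=R.from_quat(np.array(s["tcp_rot"])[[1,2,3,0]]).as_matrix()
ax=M[:2,1]; X=(P[...,:2]-np.array([609.2,370.6]))@np.c_[ax,[-ax[1],ax[0]]]
save("w5",im); print(t,s["ft_force"])
for lo,hi in((55,62),(-10,10),(-60,-50)):
    print(lo,[(x,round(float(np.median(P[...,2][m])),1)) for x in range(-74,40,6) for m in [(abs(X[...,0]-x)<1.5)&(X[...,1]>lo)&(X[...,1]<hi)&(P[...,2]>0)&(P[...,2]<120)] if m.any()])
E
```

```text
[560.72472295 351.48923259 223.50535709] [ 0.63490579 -0.29944688  0.22069448]
55 [(-74, 40.5), (-68, 45.3), (-62, 38.4), (-56, 43.3), (-50, 46.3), (-44, 48.9), (-38, 51.6), (-32, 54.2), (-26, 57.2), (-20, 60.2), (-14, 62.9), (-8, 65.5), (-2, 68.3), (4, 71.1), (10, 74.0), (16, 86.2), (22, 89.8), (28, 92.6), (34, 95.8)]
-10 [(-74, 54.6), (-68, 52.4), (-62, 49.0), (-56, 43.5), (-50, 45.7), (-44, 49.4), (-38, 95.6), (-32, 92.0), (-26, 57.6), (-20, 59.7), (-14, 62.8), (-8, 65.4), (-2, 68.3), (4, 70.9), (10, 74.0), (16, 85.0), (22, 89.7), (28, 92.6), (34, 95.7)]
-60 [(-68, 45.1), (-62, 38.9), (-56, 43.0), (-50, 45.8), (-44, 48.5), (-32, 54.0), (-26, 56.7), (-20, 59.8), (-14, 62.6), (-8, 65.4), (-2, 68.0), (4, 70.9), (10, 73.6), (16, 77.2), (22, 89.6), (28, 92.6), (34, 95.9)]
```

View pics/w5.png

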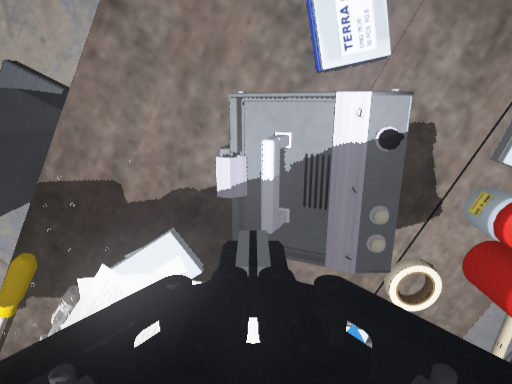

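The view shows the cover flat in the frame: slope 24.8°, tongue under the lip at u≈335, catch tab at (230,172). I compare the catch's profile with the first picture to confirm it sprang forward.

```bash
python3 - <<'E'
from h import *
im,d,p=cam("wrist"); u=np.array([.890,.4555]);w=np.array([-.4555,.890])
for n,P in(("before",np.load("wrist1.npz")["P"]),("now",pts(d,p))):
    X=(P[...,:2]-[609.2,370.6])@np.c_[u,w]; Z=P[...,2]
    m0=(abs(X[...,1])<14)
    m=m0&(X[...,0]>-73)&(X[...,0]<-60)&(Z>47)&(Z<58); A=np.polyfit(X[...,0][m],Z[m],1); 
    print(n,m.sum(),A.round(2),"ramp x at z=52:",((52-A[1])/A[0]).round(2))
    print([(x,round(float(np.median(Z[k])),1)) for x in np.arange(-76,-48,1.5) for k in [m0&(abs(X[...,0]-x)<.75)&(Z>0)] if k.any()])
    r=(abs(X[...,1])<60)&(abs(X[...,1])>30)&(abs(X[...,0]+69)<1.5)&(Z>30); print("rim",np.median(Z[r]))
E
```

```text
before 235 [-0.58 13.04] ramp x at z=52: -66.96
[(np.float64(-76.0), 53.9), (np.float64(-74.5), 54.4), (np.float64(-73.0), 55.3), (np.float64(-71.5), 54.6), (np.float64(-70.0), 53.7), (np.float64(-68.5), 52.8), (np.float64(-67.0), 51.6), (np.float64(-65.5), 51.3), (np.float64(-64.0), 50.5), (np.float64(-62.5), 49.2), (np.float64(-61.0), 48.4), (np.float64(-59.5), 47.9), (np.float64(-58.0), 46.5), (np.float64(-56.5), 39.9), (np.float64(-55.0), 40.2), (np.float64(-53.5), 40.9), (np.float64(-52.0), 39.6), (np.float64(-50.5), 29.5), (np.float64(-49.0), 28.7)]
rim 373.0903345698795
now 391 [-0.56 14.68] ramp x at z=52: -67.17
[(np.float64(-76.0), 263.3), (np.float64(-74.5), 262.8), (np.float64(-73.0), 261.8), (np.float64(-71.5), 256.9), (np.float64(-70.0), 251.4), (np.float64(-68.5), 248.9), (np.float64(-67.0), 52.2), (np.float64(-65.5), 51.6), (np.float64(-64.0), 220.3), (np.float64(-62.5), 222.2), (np.float64(-61.0), 218.6), (np.float64(-59.5), 220.0), (np.float64(-58.0), 47.6), (np.float64(-56.5), 45.4), (np.float64(-55.0), 262.3), (np.float64(-53.5), 253.1), (np.float64(-52.0), 243.8), (np.float64(-50.5), 243.6), (np.float64(-49.0), 253.4)]
rim 44.562240221149125
```

The ramp stands where it was before (-67.0 mm then, -67.2 mm now). The catch has sprung fully forward over the cover, so I hand in.

```bash
python3 -c "
from rig import *
print(hand_in())"
```

```text
the job is handed in; nothing more can be done
None
```

The cover is hooked under the lip and pressed flat into the frame with the spring catch snapped over its lower edge; the gripper is clear of it, and the job was handed in after about 11 s.

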